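Press the tilt stage to its mark

TASK

Check the spring of the sample tilt stage: with a fingertip, press the round pad on the plate's free corner down until the pointer is level with the index marker on the scale, keep it level for about a second, then let go so that the plate springs all the way back up. Do not push the pointer well past the marker, slam or pinch the pad, touch the pointer, shift the marker, or disturb the things standing around.

Things in the scene. Friction and masses are not known exactly. Their poses are not given: they have to be found in the camera images.
- stage: Aluminium tilt stage bolted to the bench; origin on the bench under the middle of the tilting plate. Base 150 mm along x, from y = -200 to +85 mm, 12 mm thick. On the plate (130 x 130 x 8 mm, top 70 mm above the bench at rest) a glass dish 58 mm wide, 10 mm high is clamped. The plate's -y side dips when pressed.
- hinge (a point): middle of the plate's hinge line, which runs along the stage's x axis at y = +60 mm, 62 mm above the bench.
- scale_top (a point): middle of the top edge of the white upright scale board, 90 mm above the bench, 64 mm wide along the stage's y, 4 mm thick; its ticked face looks to the stage's +x side, and the pointer moves 13 mm in front of it.
- plate (a joint): tilt of the plate in rad: 0 at rest (up, against its stop), growing as the pad is pressed down, 0.26 at the bottom stop. The return spring pushes up on the pad with about 3 N at rest, rising to about 8 N at 0.18 rad.
- pad_top (a point): middle of the top face of the round black rubber touch pad, 24 mm in diameter and 10 mm high, on the plate's +x, -y corner, 105 mm from the hinge line; 80 mm above the bench at rest. Turns with the plate. It sinks about 0.49 mm for each mm that the pointer tip sinks.
- pointer_tip (a point): the sharp end of the pointer, a thin black rod (6 to 12 mm thick, 90 mm long with a cone end) fixed to the plate's edge beside the pad and pointing along the stage's -y; 215 mm from the hinge line and 66 mm above the bench at rest. The rod is not to be touched.
- mark_tip (a point): the sharp end of the black cone (16 mm wide, 18 mm long) of the index marker, clipped on the scale board and pointing along +y at the pointer's tip, 4 mm beyond it at rest. Its height is different every time: 18 to 38 mm below the resting pointer tip. The pointer is on the mark when both tips are at the same height. The marker would slide if pushed.
- flask: conical glass flask, loose, 76 mm wide, 108 mm high, origin under its centre; leave alone.
- dish: small clear round dish, loose, 60 mm wide, 14 mm high, origin under its centre; leave alone.
- clip: black binder clip, loose, 20 x 32 x 18 mm with a wire loop reaching 33 mm along its +x, origin under its centre; leave alone.
- tweezers: steel tweezers lying flat, loose, 118 mm long along their x, 8 mm thick, origin under their middle; leave alone.

How it is judged:
On the way, in this order (a step that is already met when the one before it is completed fails the run):
1. the pad is pressed by the fingers with the pointer tip within 4 mm of the marker's height, kept so for 0.5 s (z of pointer_tip in the frame of mark_tip between -0.004 and 0.004 m and contact force between the fingers and plate_c0 above 0.3 N), for 0.5 s.
2. the plate is let go and back up (value of joint plate below 0.02 rad and contact force between the fingers and plate_c0 below 0.1 N), for 0.2 s.
At the end, for the whole second after the job is handed in: The plate is back up (within 0.02 rad of rest) and still, the marker is within 4 mm and the flask, dish, clip and tweezers are within 15 mm of where they started (value of joint plate below 0.02 rad and velocity of joint plate between -0.05 and 0.05 rad/s and distance of mark_tip from where it was at the start of the episode below 0.004 m and distance of each of flask, dish, clip, tweezers from where it was at the start of the episode below 0.015 m); the robot touches nothing.
It fails at once if the pointer is pushed more than 10 mm below the marker (z of pointer_tip in the frame of mark_tip below -0.01 m).
It fails at once if the pad is slammed or pinched (over 25 N) (contact force between the fingers and plate_c0 above 25 N).
It fails at once if the fingers or arm touch the pointer (over 1 N) (contact force between any of the fingers, the arm and plate_c1 above 1 N or contact force between any of the fingers, the arm and plate_c2 above 1 N).
It fails at once if the marker is shifted by more than 4 mm (distance of mark_tip from where it was at the start of the episode above 0.004 m).
It fails at once if a bystander is moved by more than 15 mm (distance of any of flask, dish, clip, tweezers from where it was at the start of the episode above 0.015 m).
It also fails if it takes over 32 s, if anything falls off the work surface, if the arm or the gripper's body presses on something with over 40 N, if the wrist force passes 120 N, or if a joint passes its speed limit or range.

ROBOT

A 6-joint arm with a two-finger parallel gripper is mounted at the origin on the work surface. World frame = base frame: x ahead of the robot, y to its left, z up, the work surface at z = 0. Lengths are in m, angles in rad, forces in N, time in s.
With the tool pointing down it reaches from about 0.35 to 0.975 m from the base axis. Payload 4.9 kg.
Tool frame: the origin (TCP) lies on the front face of the gripper's body, between the roots of the fingers; the fingertips stand 73 mm ahead of it and the grasp point (between the pads) lies 54 mm ahead of it; z points along the fingers, y is the line along which they close (so a half turn about z gives the same grasp; the last joint's range is limited). The gripper opens to 85 mm and grips with 20 to 120 N. Pads are 22 mm wide; open, the fingers measure 114 mm over their backs; the gripper's body (76 mm by 85 mm) begins 54 mm behind the grasp point. The pads swing forward as they close: fully open they stand 13 mm farther back than shut.
Start: joints at [0.998, 0.053, 1.613, -0, 1.476, -0.119], TCP at [0.274, 0.562, 0.304] pointing down, gripper open.
Joint ranges: [-3.01, 3.01], [-1.01, 2.22], [0.06, 2.58], [-1.02, 4.17], [0.09, 2.62], [-3.14, 3.14]. Speed limits (rad/s): [2.57, 2.57, 3.14, 3.14, 3.14, 3.14].

INTERFACE

Orientations are given as a rotation vector (axis times angle).
In Python, from rig import read_state, cams, job gives the robot as it stands. The module is installed in compiled form; this text tells all that it offers.
- The arm moves only by the tool play_rows, never from a script. Its argument "moves" is a list of rows, each a list of 2 entries, a list of its own where there are three numbers: the shift along the tool's x, y, z in mm, then the turn about the tool's z in rad. A call has 1 to 20 rows; each row shifts and turns the commanded pose from where the row before left it, along the tool's axes as they then stand; what a row does not reach is not made up. A row lasts 1/8 s, in which the tool goes at most 62.5 mm and 10.7 degrees, less where a joint would pass 70% of its speed; a pose out of reach is approached as far as the arm can. A call with a gripper value outside its range is refused whole. "hand" is the closure, from 0 (fully open) to 1 (shut), set as the call begins (left out, the last holds). The fingers move at their own pace and stop on an object; "squeeze" is the grip in N (left out, the last holds). Time passes only in rows, so rows that do not move let the fingers close. It gives the time, the measured TCP pose, the force, the opening and the grip force at its end, in the units of the state.
- read_state(): the state, without advancing time (a new reading comes with each control period).
- cams.capture(name): name is "scene" or "side" or "wrist"; returns (picture, depth): 420x560x3 uint8, red, green, blue; 420x560 float32, m along the optical axis (not along the pixel's ray), 0 where there is no reading.
- cams.camera_info(name): a dict with "vertical_fov" (degrees; the focal length in pixels is half the picture's height over the tangent of half this angle, whatever the lens; pixels are square), "cx", "cy" (the principal point, pixels), "k1" (the pictures are not rectified: a ray, as slopes to the right and down, at radius r is drawn at 1 + k1 r^2 times it, then the intrinsics apply), "R" (3x3) and "t" (3): a world point X has camera coordinates R X + t; the wrist camera has in their place "mount" (4x4, takes a point from camera to tool coordinates, whose origin is the TCP and whose axes are the flange's). Camera axes: x right, y down, z forward; pixel columns grow to the right and rows downward; lengths in m; the calibration is good to about 2 mm. A picture is of the moment at which its call begins: read the wrist's pose just before it. camera_info takes no time and is no camera call.
- job.job_done(): hands the job in; it is judged then, once.
The state is a dict: "time": time; "q": joint angles; "qd": joint speeds; "joint_efforts": joint torques, N m; "tool_pos": TCP position; "eef_rot": TCP orientation; "ft_force": force on the tool from outside, world axes, zero at the start; "torque": the same for the moment, N m; "opening": finger opening in m; "grip_force": force on a finger pad.
Only numpy, scipy, OpenCV 4.12 (cv2) and the standard library are available. Lean on these libraries where they do the work, as an engineer would, in place of code of your own. Each camera call takes 0.05 s, during which the arm holds its last target. There are 200 camera calls.

## Working session

There is one attempt and no reset: what is moved stays moved. The work goes in short steps, Python scripts to look and compute and a tool call to move; the robot and the scene stay as the last step left them, time stands still between calls to the robot, and variables do not carry over. Pictures are saved under pics/ and viewed, at most 10 in all, crops included, and the job is handed in when it is done.

Besides the shell and the picture viewer there is one more tool, called after "Request:" by a JSON object that holds its "api" and its "payload", one argument or row to a line. play_rows: Moves the arm, as the interface text tells. Its arguments: {"type":"object","properties":{"moves":{"type":"array","items":{"type":"array"}},"hand":{"type":"number"},"squeeze":{"type":"number"}},"required":["moves"]}

```bash
mkdir -p pics
cat > h.py <<'E'
import numpy as np, cv2
from rig import read_state, cams, job
from scipy.spatial.transform import Rotation as Ro
def K(i):
    f=210/np.tan(np.radians(i["vertical_fov"])/2); return f,i["cx"],i["cy"],i["k1"]
def RT(n,i,s=None):
    if n!="wrist": return np.array(i["R"]),np.array(i["t"])
    M=np.eye(4);M[:3,:3]=Ro.from_rotvec(s["eef_rot"]).as_matrix();M[:3,3]=s["tool_pos"]
    W=np.linalg.inv(M@np.array(i["mount"]));return W[:3,:3],W[:3,3]
def slope(i,u,v):
    f,cx,cy,k=K(i);d=np.array([(u-cx)/f,(v-cy)/f]);p=d.copy()
    for _ in range(30):p=d/(1+k*(p@p))
    return p
def ray(n,u,v,s=None):
    i=cams.camera_info(n);R,t=RT(n,i,s);p=slope(i,u,v)
    return -R.T@t, R.T@np.array([p[0],p[1],1])
def atz(n,u,v,z,s=None):
    c,d=ray(n,u,v,s);return c+d*(z-c[2])/d[2]
def atd(n,u,v,dep,s=None):
    c,d=ray(n,u,v,s);return c+d*dep
def proj(n,X,s=None):
    i=cams.camera_info(n);R,t=RT(n,i,s);f,cx,cy,k=K(i);X=np.asarray(X)@R.T+t
    p=X[...,:2]/X[...,2:];p=p*(1+k*(p**2).sum(-1,keepdims=True));return p*f+[cx,cy]
E
python3 - <<'E'
from h import *
for n in ["scene","side"]:
    im,d=cams.capture(n);np.save(f"{n}.npy",d);cv2.imwrite(f"pics/{n}0.png",im[...,::-1]);i=cams.camera_info(n)
    print(n,K(i),-np.array(i["R"]).T@i["t"])
s=read_state();print(s["time"],s["tool_pos"],s["eef_rot"],s["ft_force"]);print(cams.camera_info("wrist"))
E
```

```text
scene (np.float64(492.23353857459426), 286.13133819832973, 219.6639969518391, -0.014045595027649951) [ 1.10036228 -0.11703355  0.70077447]
side (np.float64(461.23242856316875), 285.28788168652386, 208.54405726250144, -0.1326959244986945) [ 0.22659938 -0.30945484  0.73733602]
0.1 [0.27373568 0.56138069 0.30278359] [-7.06579010e-01 -3.06044255e+00  2.80363815e-03] [-0.5877543   0.24072818  0.40754983]
{'vertical_fov': 69.48585558510956, 'cx': 277.1621270929965, 'cy': 212.63523991280775, 'k1': -0.06477598805969988, 'mount': array([[-1.10459086e-03, -9.55142908e-01, -2.96143217e-01,
         7.68132785e-02],
       [ 9.99999390e-01, -1.05901464e-03, -3.14306942e-04,
         9.17478034e-04],
       [-1.34119546e-05, -2.96143383e-01,  9.55143495e-01,
        -6.93034869e-02],
       [ 0.00000000e+00,  0.00000000e+00,  0.00000000e+00,
         1.00000000e+00]])}
```

View pics/scene0.png

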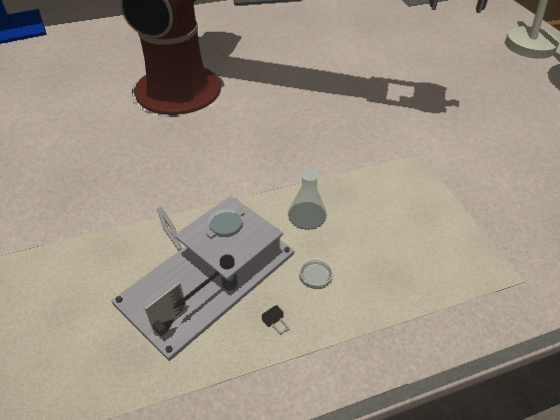

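View pics/side0.png

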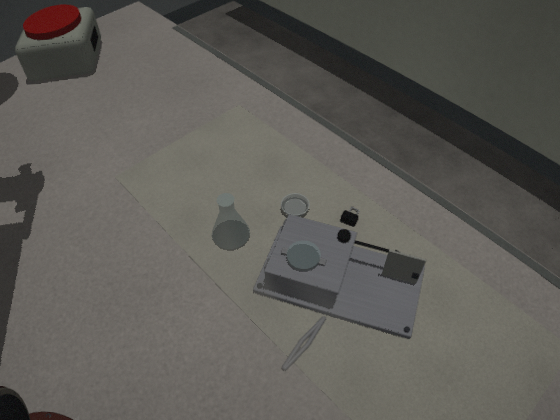

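The scene view shows the pad at about (227,262), the base screws at (118,299), (168,349) and (287,249), and the marker near (160,327). The side view shows the pad at (344,236) and screws at (407,329) and (259,289).

Run:
```python
from h import *
print("pad",atz("scene",227,262,.08),atz("side",344,236,.08))
a,b,c=[atz("scene",*p,.014) for p in[(118,299),(168,349),(287,249)]]
print(a,b,c,np.linalg.norm(a-b),np.linalg.norm(b-c),"yaw of +y dir",np.arctan2(*(c-b)[[1,0]]),"x dir",np.arctan2(*(b-a)[[1,0]]))
print("side screws",atz("side",407,329,.014),atz("side",259,289,.014))
im=cv2.imread("pics/scene0.png")[240:360,100:260];im2=cv2.imread("pics/side0.png")[215:305,320:440]
cv2.imwrite("pics/c1.png",cv2.resize(im,(800,600),interpolation=cv2.INTER_CUBIC))
cv2.imwrite("pics/c2.png",cv2.resize(im2,(800,600),interpolation=cv2.INTER_CUBIC))
for n,p in[("scene",(310,178)),("scene",(316,272)),("scene",(272,318)),("scene",(170,228))]:print(atz(n,*p,0.108 if p[0]==310 else .01))
```

```text
pad [ 0.62793344 -0.03774999  0.08      ] [ 0.62117375 -0.03890633  0.08      ]
[ 0.59209131 -0.21769192  0.014     ] [ 0.70804182 -0.15746256  0.014     ] [0.58503868 0.07933195 0.014     ] 0.1306602293723889 0.266835926139801 yaw of +y dir 2.049883356497702 x dir 0.47907861620864806
side screws [ 0.59540891 -0.21604756  0.014     ] [0.46571423 0.01407621 0.014     ]
[0.51847621 0.14526795 0.108     ]
[0.64650115 0.11044162 0.01      ]
[0.70726092 0.00948032 0.01      ]
[ 0.4630815  -0.10783541  0.01      ]
```

View pics/c1.png

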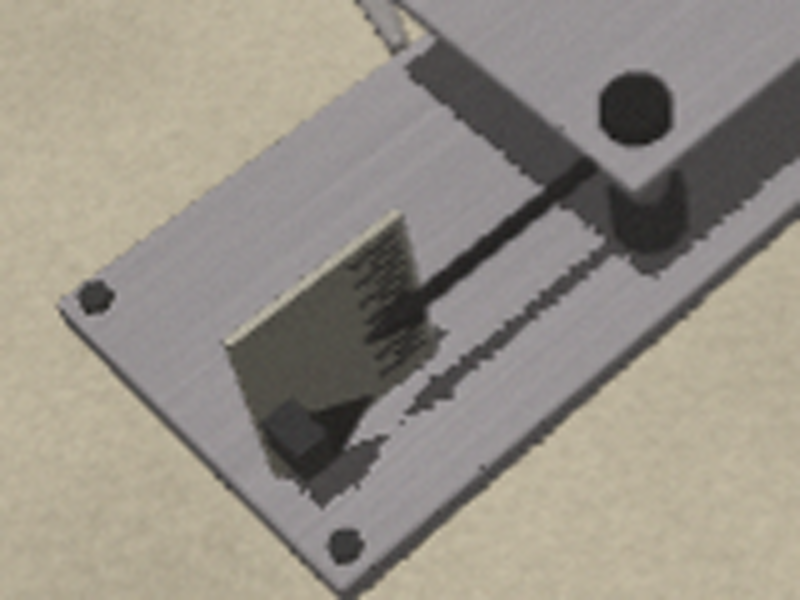

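Crop c1 shows the pointer tip at scene (174,308), the marker tip at about (174.4,319.6) and the pad centre at about (227,261.5). Next I compute the marker height from these and plan a wrist view.

Run:
```python
from h import *
psi=.479;ex=np.array([np.cos(psi),np.sin(psi),0]);ey=np.array([-ex[1],ex[0],0])
tip=atz("scene",174,308,.066);pad=atz("scene",227,261.5,.08)
print("tip",tip,"pad",pad,"pad-tip in stage",(pad-tip)@ex,(pad-tip)@ey,"(exp 110)")
c,d=ray("scene",174.4,319.6)
# on plane through tip perpendicular to ex
t=((tip-c)@ex)/(d@ex);m=c+t*d;print("mark",m,"rel y",(m-tip)@ey,"dz",m[2]-.066)
# on tip y-4 plane 
s=read_state();R=Ro.from_rotvec(s["eef_rot"]).as_matrix();print(R.round(3))
print("tool x heading",np.arctan2(R[1,0],R[0,0]),"want -y heading",psi-np.pi/2)
for off in [(150,33)]:
    # camera at marker: TCP = tip +ex*.14 + ey*.077
    T=tip+ex*.14+ey*.077;T[2]=.2;print("TCP view",T,"delta tool mm",R.T@(T-s["tool_pos"])*1000)
```

```text
tip [ 0.67430634 -0.13330561  0.066     ] pad [ 0.62697835 -0.03748926  0.08      ] pad-tip in stage 0.0021594650940757907 0.10684591656721179 (exp 110)
mark [ 0.67648109 -0.13749314  0.03849284] rel y -0.004718570738647859 dz -0.027507157101754165
[[-0.899  0.438 -0.001]
 [ 0.438  0.899 -0.002]
 [ 0.    -0.002 -1.   ]]
tool x heading 2.687794319706238 want -y heading -1.0917963267948965
TCP view [ 7.63061536e-01 -4.46610012e-04  2.00000000e-01] delta tool mm [-686.11874709 -290.25810184  103.17687222]
```

Request:
{"api": "play_rows", "payload": {
  "moves": [
    [[0,0,0],0.16],
    [[0,0,0],0.16],
    [[0,0,0],0.16],
    [[0,0,0],0.158],
    [[0,0,0],0]
  ],
  "hand": 1,
  "squeeze": 20
}}

```text
time: 0.72
tool_pos: [0.2738, 0.5615, 0.3032]
eef_rot: [-1.629, -2.686, 0.002]
ft_force: [0.3, 1.1, 0.5]
opening: -0.0001
grip_force: 0.0
```

Run:
```python
from h import *
psi=.479;ex=np.array([np.cos(psi),np.sin(psi),0]);ey=np.array([-ex[1],ex[0],0])
tip=np.array([.674,-.134,.066]);s=read_state();R=Ro.from_rotvec(s["eef_rot"]).as_matrix();print(R.round(3),s["time"],s["opening"],s["q"])
T=tip+ex*.14-ey*.022;T[2]=.2;print(T,R.T@(T-s["tool_pos"])*1000)
```

```text
[[-0.463  0.887 -0.001]
 [ 0.887  0.463 -0.001]
 [-0.001 -0.001 -1.   ]] 0.725 -0.00012514681635506932 [9.98013130e-01 5.30442313e-02 1.61363847e+00 3.19417170e-05
 1.47599032e+00 5.17154989e-01]
[ 0.8083835  -0.08899916  0.2       ] [-823.95791666  173.13504118  103.50055205]
```

Request:
{"api": "play_rows", "payload": {
  "moves": [
    [[-30,6,0],0],
    [[-50,11,0],0],
    [[-53,11,0],0],
    [[-53,11,0],0],
    [[-53,11,0],0],
    [[-53,11,0],0],
    [[-53,11,0],0],
    [[-53,11,0],0],
    [[-53,11,0],0],
    [[-53,11,0],0],
    [[-53,11,0],0],
    [[-53,11,0],0],
    [[-53,11,0],0],
    [[-53,11,0],0],
    [[-50,11,10],0],
    [[-40,8,20],0],
    [[-18,5,30],0],
    [[0,0,30],0],
    [[0,0,14],0],
    [[0,0,0],0]
  ]
}}

```text
time: 3.22
tool_pos: [0.8066, -0.0894, 0.1981]
eef_rot: [-1.628, -2.684, 0.002]
ft_force: [0.1, -0.7, 0.1]
opening: 0.0003
grip_force: 0.0
```

Run:
```python
from h import *
s=read_state();im,d=cams.capture("wrist");np.save("w1d.npy",d)
import pickle;pickle.dump({k:np.array(s[k]) for k in("tool_pos","eef_rot")},open("w1.pkl","wb"))
cv2.imwrite("pics/w1.png",cv2.resize(im[...,::-1],(784,588)));cv2.imwrite("w1raw.png",im[...,::-1]);print(s["tool_pos"],s["time"],s["ft_force"])
```

```text
[ 0.80656693 -0.08942007  0.19810869] 3.225 [ 0.09135174 -0.70599325  0.09301159]
```

View pics/w1.png

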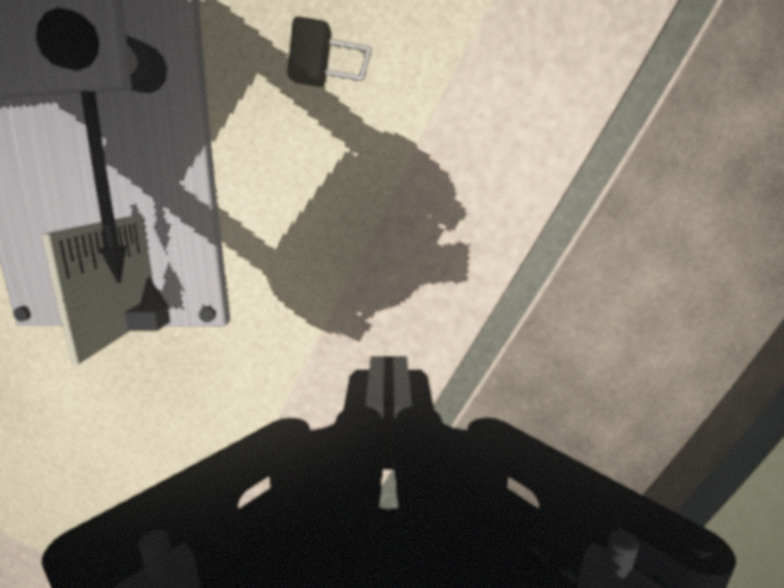

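The wrist view (784-wide) shows the pad centre at (68,39), the pointer tip at (120,283), the marker tip at (149,277), and screws at (22,314) and (207,314). No arm contact is visible.

Run:
```python
from h import *
import pickle
s=pickle.load(open("w1.pkl","rb"));g=lambda u,v,z:atz("wrist",(u+.5)/1.4-.5,(v+.5)/1.4-.5,z,s)
a,b=g(22,314,.014),g(207,314,.014);psi=np.arctan2(*(b-a)[[1,0]]);print("screws",a,b,psi,np.linalg.norm(a-b))
pad=g(68,39,.08);tip=g(120,283,.066);h=pad-tip;print("pad",pad,"tip",tip)
for p in(psi,.479):
    ex=np.array([np.cos(p),np.sin(p),0]);ey=np.array([-ex[1],ex[0],0]);print("rel",h@ex,h@ey)
    c,d=ray("wrist",149.5/1.4-.5,277.5/1.4-.5,s)
    t=((tip-c)@ex)/(d@ex);m=c+t*d;print("mark",m,(m-tip)@ey,"dz",m[2]-tip[2])
# joint: scene ray + wrist ray
c1,d1=ray("scene",174.4,319.6);A=np.array([d1,-d]).T;q=np.linalg.lstsq(A,c-c1,rcond=None)[0];print("tri mark",c1+q[0]*d1,c+q[1]*d)
c1,d1=ray("scene",174,308);c,d=ray("wrist",120.5/1.4-.5,283.5/1.4-.5,s);A=np.array([d1,-d]).T;q=np.linalg.lstsq(A,c-c1,rcond=None)[0];print("tri tip",c1+q[0]*d1,c+q[1]*d)
# TCP target: above pad
st=read_state();R=Ro.from_rotvec(st["eef_rot"]).as_matrix()
print("delta tool mm to pad",R.T@(pad+[0,0,.073]-st["tool_pos"])*1000)
```

```text
screws [ 0.5937157  -0.21423579  0.014     ] [ 0.70844243 -0.15393847  0.014     ] 0.4838964129130861 0.1296070486470628
pad [ 0.62766142 -0.03411971  0.08      ] tip [ 0.67515401 -0.13211469  0.066     ]
rel 0.003550457898082757 0.10883913834494438
mark [ 0.67687404 -0.13538736  0.03932758] -0.0036971449947447647 dz -0.02667241939093898
rel 0.003017496104311862 0.10885521808446513
mark [ 0.67686153 -0.13540254  0.03929729] -0.0037048014496896195 dz -0.026702713552107044
tri mark [ 0.67475642 -0.13757639  0.03579817] [ 0.67527542 -0.13732591  0.03545825]
tri tip [ 0.67355243 -0.13333441  0.06487676] [ 0.6743578  -0.13303577  0.06432855]
delta tool mm to pad [ 132.06062924 -133.72704904   47.18592304]
```

Request:
{"api": "play_rows", "payload": {
  "moves": [
    [[20,-20,0],0],
    [[36,-37,0],0],
    [[36,-37,0],0],
    [[28,-28,5],0],
    [[11,-12,10],0],
    [[0,0,10],0],
    [[0,0,10],0],
    [[0,0,3],0],
    [[0,0,0],0],
    [[0,0,0],0]
  ]
}}

```text
time: 4.53
tool_pos: [0.6285, -0.0355, 0.1622]
eef_rot: [1.631, 2.685, 0.0]
ft_force: [0.1, -0.5, -0.4]
opening: -0.0002
grip_force: 0.0
```

Run:
```python
from h import *
s=read_state();im,d=cams.capture("wrist");im2,_=cams.capture("scene")
a=im2[240:345,120:260,::-1];cv2.imwrite("scene1.png",im2[...,::-1])
o=np.hstack([cv2.resize(im[:,80:480,::-1],(400,420)),cv2.resize(a,(400,300),interpolation=cv2.INTER_CUBIC)[0:300] if 0 else np.vstack([cv2.resize(a,(400,300),interpolation=cv2.INTER_CUBIC),np.zeros((120,400,3),np.uint8)])])
cv2.imwrite("pics/p1.png",o);print(s["tool_pos"],s["time"],s["ft_force"],s["tool_pos"][2]-.073)
```

```text
[ 0.62849158 -0.03548912  0.16216016] 4.525 [ 0.11024166 -0.53170891 -0.354409  ] 0.08916015931705683
```

View pics/p1.png

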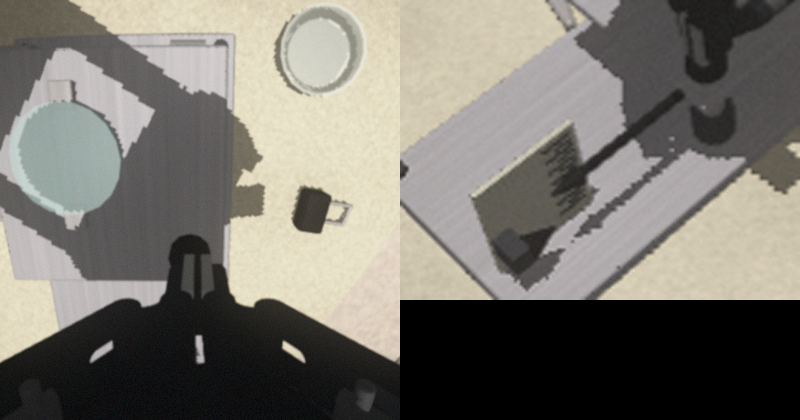

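The left panel shows the pad centred about 7 px left of the fingers, with its far edge at row 234. That puts the fingertips about 4 mm off in y and 5 mm in x. The right panel shows pointer and marker clear. I correct the offset and come down gently.

Request:
{"api": "play_rows", "payload": {
  "moves": [
    [[5,-4,0],0],
    [[0,0,3],0],
    [[0,0,3],0],
    [[0,0,2],0],
    [[0,0,1.5],0],
    [[0,0,1.5],0],
    [[0,0,1.5],0],
    [[0,0,1.5],0],
    [[0,0,1],0],
    [[0,0,0],0]
  ]
}}

```text
time: 5.88
tool_pos: [0.6225, -0.0331, 0.1473]
eef_rot: [1.631, 2.684, -0.0]
ft_force: [-0.7, -2.5, 4.8]
opening: -0.0001
grip_force: 2.3
```

Run:
```python
from h import *
s=read_state();im,d=cams.capture("wrist");im2,_=cams.capture("scene")
a=im2[240:345,120:260,::-1];cv2.imwrite("scene2.png",im2[...,::-1])
o=np.hstack([im[:,80:480,::-1],np.vstack([cv2.resize(a,(400,300),interpolation=cv2.INTER_CUBIC),np.zeros((120,400,3),np.uint8)])])
cv2.imwrite("pics/p2.png",o);print(s["tool_pos"],s["time"],s["ft_force"],s["tool_pos"][2]-.073)
```

```text
[ 0.62249455 -0.03307298  0.14732798] 5.875 [-0.65600126 -2.46320037  4.76488367] 0.0743279801044318
```

View pics/p2.png

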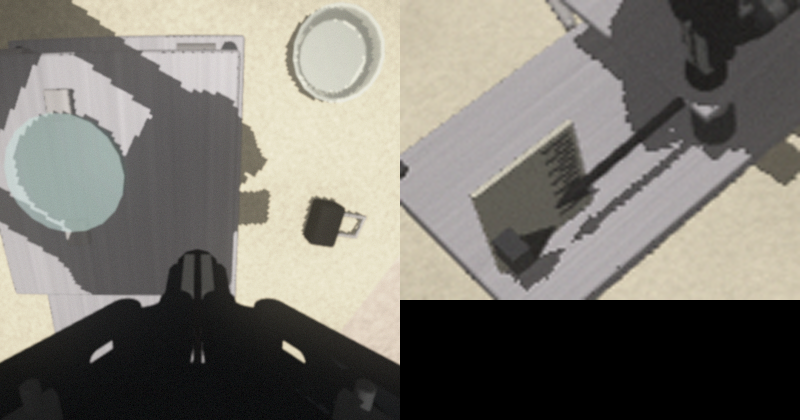

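Contact is confirmed at about 5 N. The fingers are centred on the pad, and the pointer tip has dropped to crop (566,199), still above the marker tip at (553,230).

Request:
{"api": "play_rows", "payload": {
  "moves": [
    [[0,0,1],0],
    [[0,0,1],0],
    [[0,0,1],0],
    [[0,0,1],0],
    [[0,0,1],0],
    [[0,0,0],0],
    [[0,0,0],0]
  ]
}}

```text
time: 6.85
tool_pos: [0.6227, -0.0332, 0.1427]
eef_rot: [1.63, 2.683, -0.0]
ft_force: [-1.0, -4.4, 5.8]
opening: -0.0003
grip_force: 3.1
```

Run:
```python
from h import *
s=read_state();im2,_=cams.capture("scene");cv2.imwrite("scene3.png",im2[...,::-1])
f=lambda n:cv2.resize(cv2.imread(n)[275:345,140:220],(400,350),interpolation=cv2.INTER_CUBIC)
cv2.imwrite("pics/p3.png",np.hstack([f("scene1.png"),f("scene3.png")]));print(s["tool_pos"],s["time"],s["ft_force"])
psi=.482;ey=np.array([-np.sin(psi),np.cos(psi),0]);tip=np.array([.6745,-.1328,.066]);H=tip+ey*.215;H[2]=.062
for th in(0,.06,.1,.11,.12,.127,.135,.145):
    X=H-ey*(.215*np.cos(th)+.004*np.sin(th));X[2]=.062+.004*np.cos(th)-.215*np.sin(th)
    p=proj("scene",X);print(th,p.round(1),((p-[140,275])*5+2).round(0),X[2]-.066)
```

```text
[ 0.62273069 -0.03321521  0.14266365] 6.85 [-1.04804288 -4.35286003  5.84617299]
0 [174.4 308. ] [174. 167.] 0.0
0.06 [175.8 312.5] [181. 190.] -0.012899459233339766
0.1 [176.9 315.3] [187. 203.] -0.02148416791795596
0.11 [177.2 316. ] [188. 207.] -0.023626510288165807
0.12 [177.6 316.6] [190. 210.] -0.025766890023702194
0.127 [177.8 317.1] [191. 212.] -0.027263873446048678
0.135 [178.  317.6] [192. 215.] -0.028973311541761693
0.145 [178.4 318.2] [194. 218.] -0.031107848764273596
```

View pics/p3.png

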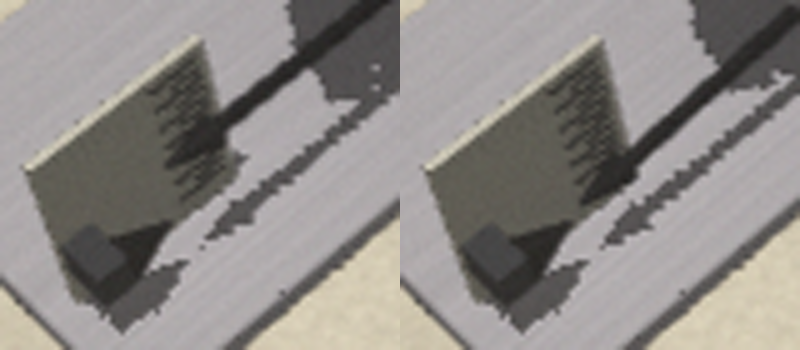

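The pointer tip moved from (168,165) to (183,203) in the ×5 crop, which is about 23 mm down. The marker is about 27 mm down, so I need roughly 2 mm more at the finger.

Request:
{"api": "play_rows", "payload": {
  "moves": [
    [[0,0,0.7],0],
    [[0,0,0.7],0],
    [[0,0,0.7],0],
    [[0,0,0],0],
    [[0,0,0],0],
    [[0,0,0],0],
    [[0,0,0],0],
    [[0,0,0],0],
    [[0,0,0],0]
  ]
}}

```text
time: 8.02
tool_pos: [0.6228, -0.0333, 0.1408]
eef_rot: [1.63, 2.683, -0.0]
ft_force: [-2.0, -4.2, 6.5]
opening: 0.0001
grip_force: 3.3
```

Run:
```python
from h import *
s=read_state();im2,_=cams.capture("scene");cv2.imwrite("scene4.png",im2[...,::-1])
f=lambda n:cv2.resize(cv2.imread(n)[295:335,152:192],(400,400),interpolation=cv2.INTER_CUBIC)
cv2.imwrite("pics/p4.png",np.hstack([f("scene1.png"),f("scene4.png")]));print(s["tool_pos"],s["time"],s["ft_force"])
```

```text
[ 0.62280051 -0.03330488  0.14077841] 8.025 [-1.99425729 -4.20543015  6.53009564]
```

View pics/p4.png

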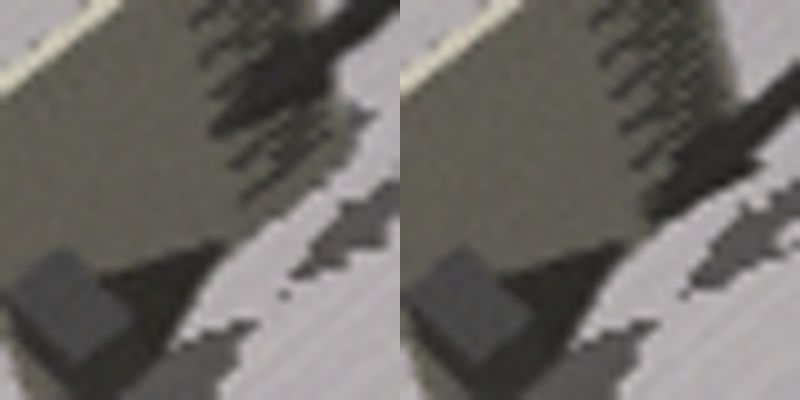

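The pointer tip is at (245,222) and the marker tip at (225,243) in the ×10 crop. That offset matches the expected 5 mm of level gap along the stage's −y, so the pointer is on the mark. I hold a bit longer, then release smoothly.

Request:
{"api": "play_rows", "payload": {
  "moves": [
    [[0,0,0.2],0],
    [[0,0,0],0],
    [[0,0,0],0],
    [[0,0,0],0],
    [[0,0,0],0],
    [[0,0,-1.5],0],
    [[0,0,-2],0],
    [[0,0,-2],0],
    [[0,0,-2],0],
    [[0,0,-2],0],
    [[0,0,-2],0],
    [[0,0,-2],0],
    [[0,0,-3],0],
    [[0,0,-6],0],
    [[0,0,-15],0],
    [[0,0,-25],0],
    [[0,0,-25],0],
    [[0,0,-10],0],
    [[0,0,0],0],
    [[0,0,0],0]
  ]
}}

```text
time: 10.58
tool_pos: [0.6216, -0.0326, 0.2358]
eef_rot: [-1.63, -2.683, 0.001]
ft_force: [-0.3, 0.0, -0.6]
opening: 0.0001
grip_force: 0.0
```

Run:
```python
from h import *
s=read_state();im2,_=cams.capture("scene");cv2.imwrite("scene5.png",im2[...,::-1])
f=lambda n:cv2.imread(n)[150:360,100:360]
cv2.imwrite("pics/p5.png",np.hstack([cv2.resize(f(n),(400,323)) for n in("pics/scene0.png","scene5.png")]));print(s["tool_pos"],s["time"],s["ft_force"],np.abs(s["qd"]).max())
```

```text
[ 0.62155725 -0.03258507  0.23584525] 10.575 [-3.02011091e-01  1.94794933e-05 -5.60635217e-01] 0.008008149514527284
```

View pics/p5.png

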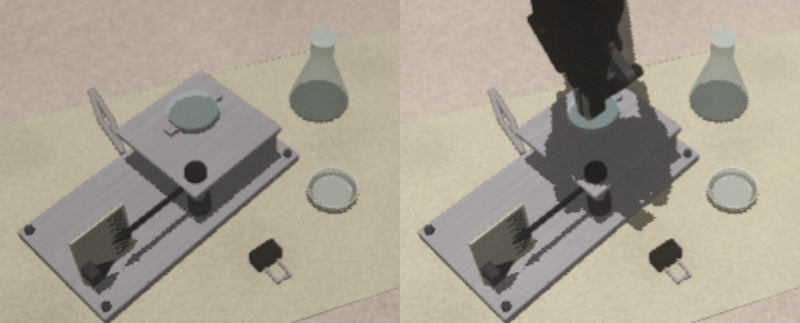

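The plate is back up with the pointer as at the start, the marker, flask, dish, clip and tweezers are in place, and the arm is clear.

```bash
python3 -c "
from rig import job
print(job.job_done())"
```

```text
the job is handed in; nothing more can be done
None
```

I pressed the pad until the pointer looked level with the marker, held it there for over a second, and let the plate spring fully back up with nothing else moved; the job is handed in, but the interface returned no verdict.

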